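# Tug-check the caddy flap

### The job

Make sure that the flap of the white caddy is really caught: tug its blue tab straight up by about a centimetre and hold it for a moment; the flap must stay down. If the flap gives, press it down by the tab until it is fully home under the clip and tug again, until it holds. Leave it shut and caught with the tab let back down, and do not touch the grey caddy.

Things in the scene. Friction and masses are not known exactly. Their poses are not given: they have to be found in the camera images.
- tab_mid (a point): Centre of the white caddy's upright blue tab, 26 (x) x 10 (y) x 44 mm tall, 22 mm above the flap; z up. Here a round boss of 18 mm diameter makes it 14 mm across along y (parallel to the hinge): pinch it there from above. The flap, 152 (x) x 138 mm, is 108 mm above the bench when shut; hinge 125 mm from the tab on the +x side; a grey sprung clip, 10 mm above the flap, 30 mm away at the -x edge.
- tab (a joint): How far the blue tab is drawn up out of the flap against its spring, m: 0 down, 0.018 at its stop. 2 N to start, then 0.7 N per mm. If the flap is caught, raising the tab 10 mm draws it out 10 mm and the flap stays down; if not, the flap rises with it and the tab hardly draws out. Pushed down, the tab is solid with the flap.
- flap (a joint): Opening of the white flap about its hinge, rad: 0 fully home; caught it stays below 0.02 when tugged. Uncaught it rests on top of the clip at about 0.07 (tab 9 mm higher than when home) and looks nearly shut. It may start either way. A push of about 8 to 12 N down on the tab (9 mm down from the uncaught rest) snaps it under the clip. Single readings are noisy: average some.
- grey_caddy: The other caddy, of the same shape but grey with a black tab, 150 mm (x) by 130 mm (y), 152 mm tall to the top of its tab; origin at the centre of its underside. Not to be touched. Both caddies are fixed to the bench. The two caddies may change places.
Things that resemble listed ones, but are neither listed nor needed, are in the scene too. Leave any orange or turquoise look-alike of the part that bears tab_mid alone.

How it is judged (in metres and radians):
On the way:
1. the tab is tugged up more than 5 mm out of the flap for 0.2 s while the flap stays caught (value of joint tab above 0.005 m and value of joint flap below 0.03 rad), for 0.2 s.
At the end, for the whole second after the job is handed in: the white flap has held against a tug (tab drawn out more than 5 mm for 0.2 s), is shut and caught at less than 0.03 rad, at rest, and the tab is back down within 3 mm (value of joint flap below 0.03 rad and value of joint tab below 0.003 m and velocity of joint flap below 0.05 rad/s); the robot touches nothing.
It fails at once if the grey caddy is touched (contact force between anything else and grey_caddy above 1 N).
It also fails if it takes over 38 s, if anything falls off the work surface, if the arm or the gripper's body presses on something with over 40 N, if the wrist force passes 120 N, or if a joint passes its speed limit or range.

### The arm

A 6-joint arm with a two-finger parallel gripper is mounted at the origin on the work surface. World frame = base frame: x ahead of the robot, y to its left, z up, the work surface at z = 0. Lengths are in mm, angles in rad, forces in N, time in s.
With the tool pointing down it reaches from about 325 to 1000 mm from the base axis. Payload 5.1 kg.
Tool frame: the origin (TCP) lies at the very end of the fingers, on their centre line; the grasp point (between the pads) lies 19 mm behind it; z points along the fingers, x is the direction in which the jaws open and shut, and the axes are right-handed (so a half turn about z gives the same grasp; the last joint's range is limited). The gripper opens to 85 mm and grips with 20 to 120 N. Pads are 22 mm wide; open, the fingers measure 114 mm over their backs; the gripper's body (76 mm by 85 mm) begins 54 mm behind the grasp point. The pads swing forward as they close: fully open they stand 13 mm farther back than shut.
Start: joints at [-1.428, 0.124, 1.65, -0, 1.367, -0.083], TCP at [145.494, -633.495, 231.322] pointing down, gripper open.
Joint ranges: [-2.61, 2.61], [-1.02, 2.33], [0.03, 2.71], [-1.35, 4.49], [0.32, 2.68], [-2.91, 2.91]. Speed limits (rad/s): [2.57, 2.57, 3.14, 3.14, 3.14, 3.14].

### API

Orientations are given as a rotation vector (axis times angle).
In Python, from cell import manip, optics gives the robot as it stands. The module is installed in compiled form; this text tells all that it offers.
- The arm moves only by the tool send_rows, never from a script. Its arguments are lists of equal length, an entry for each row: "twist": the turn, a rotation vector about the tool's x, y, z in degrees, a list of three; "slide": the shift along the tool's x, y, z in m, a list of three; "grip": the opening, from -1 (shut) to 1 (fully open). A call has 1 to 12 rows; each row is the pose to reach, as a shift and turn from the pose measured when the call began, along the tool's axes at that moment; what a row does not reach only later rows make up. A row lasts 1/10 s, in which the tool goes at most 50 mm and 8.59 degrees, less where a joint would pass 70% of its speed; a pose out of reach is approached as far as the arm can. A call with a gripper value outside its range is refused whole. The fingers move at their own pace and stop on an object; "grip_force" is the grip in N (left out, the last holds). Time passes only in rows, so rows that repeat a pose let the fingers close. It gives the time, the measured TCP pose, the force and the opening at its end, in the units of the state.
- manip.sense(): the state, without advancing time (a new reading comes with each control period).
- optics.get_image(name): name is "side" or "top" or "wrist"; returns a dict with "color" (384x512x3 uint8, red, green, blue), "K" (3x3 intrinsics, pixels), "T" (4x4, takes a point from camera to world coordinates). Camera axes: x right, y down, z forward; pixel columns grow to the right and rows downward; lengths in mm; the calibration is good to about 2 mm. A picture is of the moment at which its call begins. There is no depth.
- manip.job_done(): hands the job in, once; it reports no verdict.
The state is a dict: "t": time; "qpos": joint angles; "dq": joint speeds; "joint_efforts": joint torques, N m; "tcp_pos": TCP position; "tcp_rot": TCP orientation; "contact_force": force on the tool from outside, world axes, zero at the start; "wrist_torque": the same for the moment, N m; "opening": finger opening in mm.
Only numpy, scipy, OpenCV 4.12 (cv2) and the standard library are available. Lean on these libraries where they do the work, as an engineer would, in place of code of your own. Each camera call takes 0.05 s, during which the arm holds its last target.

## Working session

There is one attempt and no reset: what is moved stays moved. The work goes in short steps, Python scripts to look and compute and a tool call to move; the robot and the scene stay as the last step left them, time stands still between calls to the robot, and variables do not carry over. Pictures are saved under pics/ and viewed, and the job is handed in when it is done.

Besides the shell and the picture viewer there is one more tool, called after "Emit:" as name(argument=value, ...), one argument or row to a line, values as JSON. send_rows: Moves the arm, as the interface text tells. Its arguments: {"type":"object","properties":{"twist":{"type":"array","items":{"type":"array","items":{"type":"number"}}},"slide":{"type":"array","items":{"type":"array","items":{"type":"number"}}},"grip":{"type":"array","items":{"type":"number"}},"grip_force":{"type":"number"}},"required":["twist","slide","grip"]}

```bash
mkdir -p pics; python3 - <<'E'
from cell import manip, optics
import cv2,numpy as np
for n in("side","top"):
    d=optics.get_image(n); cv2.imwrite(f"pics/{n}0.png",d["color"][:,:,::-1]); np.savez(f"{n}0.npz",**d)
    print(n,d["K"].round(1).tolist(),d["T"].round(3).tolist())
s=manip.sense();print(s)
E
```

```text
side [[414.1, 0.0, 265.4], [0.0, 414.1, 193.1], [0.0, 0.0, 1.0]] [[-0.856, -0.372, 0.359, 73.599], [-0.517, 0.597, -0.614, 800.871], [0.014, -0.711, -0.703, 909.861], [0.0, 0.0, 0.0, 1.0]]
top [[491.7, 0.0, 266.6], [0.0, 491.7, 186.1], [0.0, 0.0, 1.0]] [[0.118, -0.97, 0.212, 229.195], [-0.993, -0.116, 0.02, 88.549], [0.005, -0.213, -0.977, 1361.683], [0.0, 0.0, 0.0, 1.0]]
{'t': 0.1, 'qpos': array([-1.42759831e+00,  1.24474193e-01,  1.65155548e+00,  2.24759264e-05,
        1.36749920e+00, -8.25995442e-02]), 'dq': array([ 6.51242779e-04, -6.91070824e-05, -2.16799023e-03, -2.04073241e-03,
        1.09414826e-03,  4.94444252e-04]), 'joint_efforts': array([ 7.66221419e-04, -4.24931359e+01, -3.66655040e+01, -2.64218488e-05,
        3.99597455e-03, -8.92066794e-06]), 'tcp_pos': array([ 145.42238512, -632.95096825,  230.14307283]), 'tcp_rot': array([-2.45650902e+00,  1.95620201e+00,  2.19013881e-03]), 'contact_force': array([-0.57357482,  0.77627887, -0.86439892]), 'wrist_torque': array([-0.00537233, -0.03830007, -0.01040845]), 'opening': 85.41711568149422}
```

View pics/side0.png

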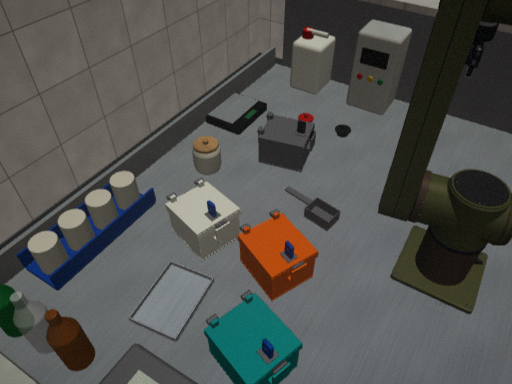

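View pics/top0.png

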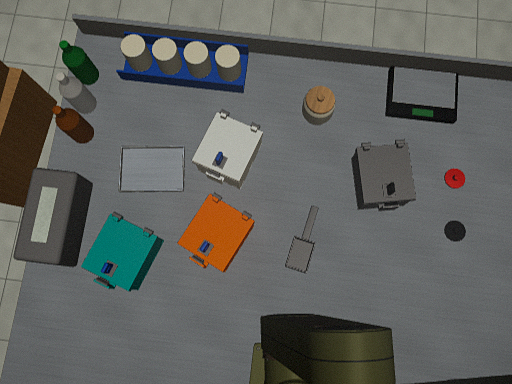

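```bash
cat > h.py <<'E'
import numpy as np,cv2
def ray(d,uv):
    v=np.linalg.inv(d["K"])@np.array([uv[0],uv[1],1.]);T=d["T"];return T[:3,3],T[:3,:3]@v
def plane(d,uv,z):
    o,v=ray(d,uv);return o+v*(z-o[2])/v[2]
def tri(d1,u1,d2,u2):
    A=[];b=[]
    M=np.zeros((3,3));q=np.zeros(3)
    P=[]
    for d,u in((d1,u1),(d2,u2)):
        o,v=ray(d,u);v=v/np.linalg.norm(v);m=np.eye(3)-np.outer(v,v);M+=m;q+=m@o;P.append((o,m))
    x=np.linalg.solve(M,q);return x,[np.linalg.norm(m@(x-o)) for o,m in P]
E
python3 - <<'E'
from h import *
D={n:dict(np.load(n+"0.npz")) for n in("side","top")}
box={"side":(165,180,245,260),"top":(190,105,268,192)}
C={}
for n,d in D.items():
    x0,y0,x1,y1=box[n];im=d["color"][y0:y1,x0:x1]
    hsv=cv2.cvtColor(im,cv2.COLOR_RGB2HSV)
    m=cv2.inRange(hsv,(100,100,30),(130,255,255))
    k,l,st,ce=cv2.connectedComponentsWithStats(m)
    i=1+np.argmax(st[1:,4]);print(n,st[i],ce[i]+[x0,y0]);C[n]=ce[i]+[x0,y0]
    ys,xs=np.nonzero(l==i);r=cv2.minAreaRect(np.c_[xs+x0,ys+y0].astype(np.float32));print(r)
    print(plane(d,C[n],130))
    cv2.imwrite(f"pics/{n}0z.png",cv2.resize(im[:,:,::-1],None,fx=7,fy=7,interpolation=cv2.INTER_CUBIC)[:600])
print(tri(D["side"],C["side"],D["top"],C["top"]))
E
```

```text
side [42 21  9 16 92] [211.23913043 208.23913043]
((211.38462829589844, 208.423095703125), (16.277639389038086, 6.471832275390625), 78.69007110595703)
[561.69526054 241.09258475 130.        ]
top [26 47  7 13 54] [219.         157.35185185]
((219.0, 158.0), (12.0, 6.0), 90.0)
[558.13028725 245.64836926 130.        ]
(array([557.24869086, 245.19354697, 135.88498115]), [np.float64(0.7199671816786717), np.float64(0.7199671816787416)])
```

```bash
ls pics
```

```text
side0.png
side0z.png
top0.png
top0z.png
```

View pics/side0z.png

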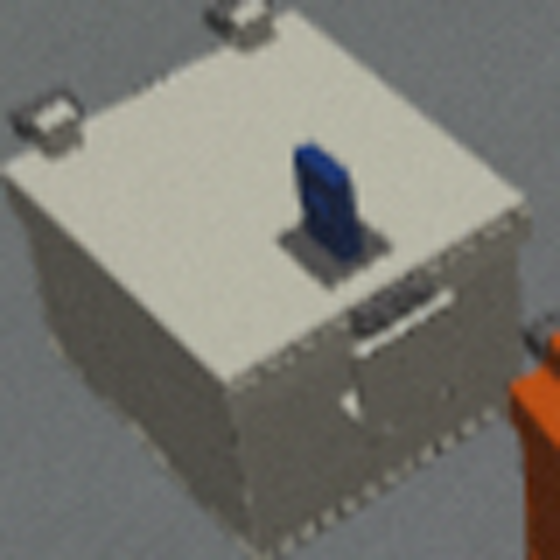

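View pics/top0z.png

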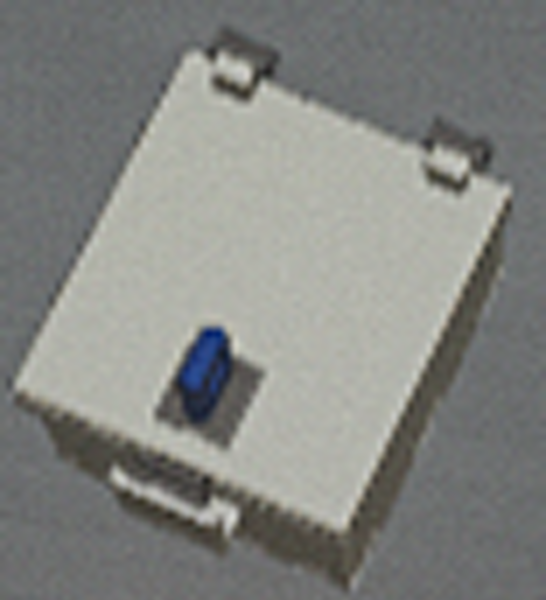

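The side crop shows the white caddy, with its blue tab centred at full-image pixel (211,208), the hinges at upper left and the clip on the lower right. The top view has the tab at (219,157). Next is the caddy yaw, from the flap corners.

```bash
python3 - <<'E'
from h import *
from scipy.spatial.transform import Rotation as R
from cell import manip
d=dict(np.load("top0.npz"))
c=[np.array(p)/7+[190,105] for p in((190,50),(510,185),(345,530),(20,388))]
P=[plane(d,u,110)for u in c]
for p in P:print(p.round(1))
for a,b in((3,0),(2,1),(0,1),(3,2)):
    v=P[b]-P[a];print(np.linalg.norm(v).round(1),np.degrees(np.arctan2(v[1],v[0])).round(1))
# flap colour contour
s=manip.sense();M=R.from_rotvec(s["tcp_rot"]).as_matrix();print(M.round(3))
# tab top corners zoom
for n in("top",):
  print(plane(d,np.array((213,333))/7+[190,105],152))
ds=dict(np.load("side0.npz"))
# tab tip edge in side: (318,150) ; in top (205,355)
for t in((205,355),(208,362)):
  print(tri(ds,np.array((322,158))/7+[165,180],d,np.array(t)/7+[190,105]))
E
```

```text
[687.9 270.6 110. ]
[648.5 141.9 110. ]
[507.1 186.9 110. ]
[546.9 315.4 110. ]
147.9 -17.6
148.4 -17.6
134.6 -107.0
134.5 -107.2
[[ 0.224 -0.975 -0.   ]
 [-0.975 -0.224  0.002]
 [-0.002 -0.    -1.   ]]
[565.23479689 240.97309316 152.        ]
(array([557.18531294, 242.93093922, 154.53206688]), [np.float64(1.2919495043578553), np.float64(1.2919495043579812)])
(array([556.20562427, 242.14850189, 153.79484479]), [np.float64(2.6612848950994437), np.float64(2.6612848950993904)])
```

The caddy yaw is -17.5°, so caddy y (the jaw axis) is at 72.5°, and the tab is near (558,244). I'll travel there high.

Emit:
send_rows(
  twist=[
    [0,0,-8],
    [0,0,-16],
    [0,0,-24],
    [0,0,-32],
    [0,0,-40],
    [0,0,-48],
    [0,0,-56],
    [0,0,-64],
    [0,0,-72],
    [0,0,-80],
    [0,0,-88],
    [0,0,-88],
  ],
  slide=[
    [-0.02,-0.02,-0.03],
    [-0.05,-0.04,-0.06],
    [-0.085,-0.067,-0.07],
    [-0.12,-0.094,-0.07],
    [-0.155,-0.122,-0.07],
    [-0.19,-0.149,-0.07],
    [-0.225,-0.177,-0.07],
    [-0.26,-0.204,-0.07],
    [-0.295,-0.232,-0.07],
    [-0.33,-0.259,-0.07],
    [-0.365,-0.287,-0.07],
    [-0.39,-0.306,-0.07],
  ],
  grip=[0.3,0.3,0.3,0.3,0.3,0.3,0.3,0.3,0.3,0.3,0.3,0.3],
)

```text
t: 1.3
tcp_pos: [356.8, -182.1, 300.6]
tcp_rot: [-3.125, -0.305, -0.0]
contact_force: [0.8, 0.1, -0.9]
opening: 55.5
```

```bash
cat >> h.py <<'E'
from scipy.spatial.transform import Rotation as R
def go(s,target,yaw):
    M=R.from_rotvec(s["tcp_rot"]).as_matrix()
    c,q=np.cos(np.radians(yaw)),np.sin(np.radians(yaw))
    G=np.array([[c,q,0],[q,-c,0],[0,0,-1.]])
    print("t",s["t"],"tcp",s["tcp_pos"].round(1),"open",s["opening"].round(1),"F",s["contact_force"].round(1))
    print("slide mm",(M.T@(np.array(target)-s["tcp_pos"])).round(1),"twist",np.degrees(R.from_matrix(M.T@G).as_rotvec()).round(2))
E
python3 - <<'E'
from h import *
from cell import manip
go(manip.sense(),[558,244,250],72.5)
E
```

```text
Traceback (most recent call last):
  File "h.py", line 18, in go
    print("t",s["t"],"tcp",s["tcp_pos"].round(1),"open",s["opening"].round(1),"F",s["contact_force"].round(1))
                                                        ^^^^^^^^^^^^^^^^^^
AttributeError: 'float' object has no attribute 'round'
```

```bash
sed -i 's/s\["opening"\].round(1)/round(s["opening"],1)/' h.py
python3 - <<'E'
from h import *
from cell import manip
go(manip.sense(),[558,244,250],72.5)
E
```

```text
t 1.3 tcp [ 356.8 -182.1  300.6] open 55.5 F [ 0.8  0.1 -0.9]
slide mm [ 279.8 -379.1   51.6] twist [ -0.1   -0.09 -61.35]
```

Emit:
send_rows(
  twist=[
    [0,0,-6],
    [0,0,-12],
    [0,0,-18],
    [0,0,-24],
    [0,0,-30],
    [0,0,-36],
    [0,0,-42],
    [0,0,-48],
    [0,0,-54],
    [0,0,-61.3],
    [0,0,-61.3],
    [0,0,-61.3],
  ],
  slide=[
    [0.02,-0.027,0],
    [0.045,-0.061,0],
    [0.073,-0.099,0],
    [0.101,-0.137,0],
    [0.129,-0.175,0],
    [0.157,-0.213,0],
    [0.185,-0.25,0.01],
    [0.213,-0.289,0.02],
    [0.241,-0.327,0.03],
    [0.265,-0.36,0.04],
    [0.28,-0.379,0.05],
    [0.28,-0.379,0.05],
  ],
  grip=[0,0,0,0,0,0,0,0,0,0,0,0],
)

```text
t: 2.5
tcp_pos: [557.6, 246.1, 248.3]
tcp_rot: [-2.528, -1.858, 0.005]
contact_force: [-0.3, -0.1, -0.2]
opening: 42.9
```

```bash
python3 - <<'E'
from h import *
from cell import manip,optics
d=optics.get_image("wrist");np.savez("w1.npz",**d);cv2.imwrite("pics/w1.png",d["color"][:,:,::-1])
go(manip.sense(),[558,244,170],72.5)
m=cv2.inRange(cv2.cvtColor(d["color"],cv2.COLOR_RGB2HSV),(100,100,30),(130,255,255))
k,l,st,ce=cv2.connectedComponentsWithStats(m)
for i in range(1,k):
  if st[i,4]>60:
    print(st[i],ce[i],plane(d,ce[i],135))
print(d["T"].round(3).tolist())
E
```

```text
t 2.55 tcp [557.5 244.8 249.5] open 42.7 F [ 0.3 -0.1  0.1]
slide mm [-0.6  1.  79.5] twist [-0.21  0.02  0.06]
[240 179  18  35 487] [248.47638604 195.57700205] [561.02636219 243.22842694 135.        ]
[ 435  279   77   63 2512] [483.95183121 306.04538217] [715.04309511 406.27633029 135.        ]
[286 332  27  16 305] [299.72131148 340.43934426] [701.44539243 246.59208644 135.        ]
[422 340  18  25 114] [431.64035088 351.63157895] [747.92907399 355.93451441 135.        ]
[368 354  14  30 220] [372.90909091 371.56363636] [753.47872845 301.4297084  135.        ]
[[0.299, 0.92, 0.253, 493.217], [0.954, -0.288, -0.08, 265.585], [-0.001, 0.265, -0.964, 390.89], [0.0, 0.0, 0.0, 1.0]]
```

View pics/w1.png

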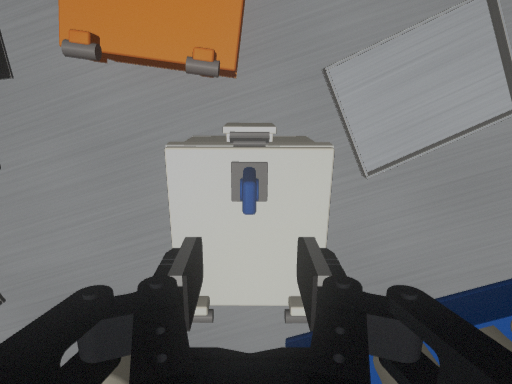

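The wrist view shows the tab at (248,196), square to the jaws and centred between them to within 0.5 mm. I'll come down to TCP z≈120, which clears the flap in either state, and pinch gently.

Emit:
send_rows(
  twist=[
    [0,0,0],
    [0,0,0],
    [0,0,0],
    [0,0,0],
    [0,0,0],
    [0,0,0],
    [0,0,0],
    [0,0,0],
  ],
  slide=[
    [0,0.001,0.03],
    [0,0.002,0.06],
    [0,0.002,0.085],
    [0,0.002,0.1],
    [0,0.002,0.115],
    [0,0.002,0.125],
    [0,0.002,0.129],
    [0,0.002,0.129],
  ],
  grip=[0,0,0,0,0,0,0,0],
)

```text
t: 3.35
tcp_pos: [559.0, 244.2, 120.5]
tcp_rot: [-2.53, -1.857, 0.004]
contact_force: [0.2, 0.0, -0.1]
opening: 42.7
```

```bash
python3 - <<'E'
from h import *
from cell import manip,optics
go(manip.sense(),[559,244,120],72.5)
for n in("side","wrist"):
    d=optics.get_image(n);im=d["color"][:,:,::-1]
    if n=="side": im=cv2.resize(im[140:260,150:280],None,fx=4.6,fy=4.6,interpolation=cv2.INTER_CUBIC)
    cv2.imwrite(f"pics/{n}2.png",im)
go(manip.sense(),[559,244,120],72.5)
E
```

```text
t 3.35 tcp [559.  244.2 120.5] open 42.7 F [ 0.2  0.  -0.1]
slide mm [-0.2  0.   0.5] twist [-0.21  0.02  0.05]
t 3.45 tcp [559.6 244.5 121.5] open 42.4 F [-0.2  1.4 -0.2]
slide mm [-0.7 -0.4  1.5] twist [-0.13 -0.04  0.06]
```

View pics/side2.png

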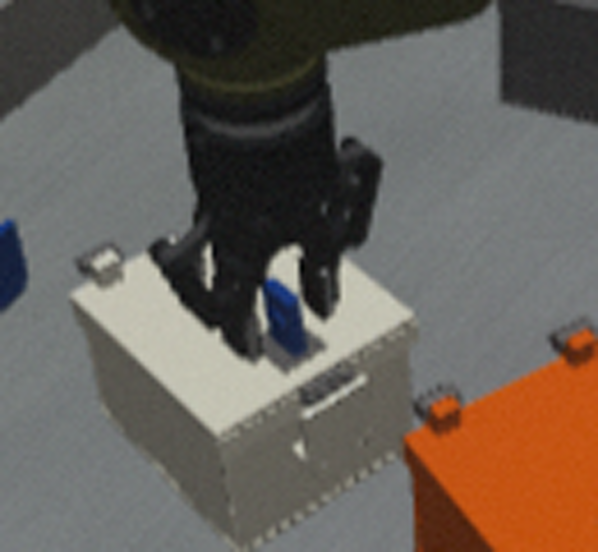

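View pics/wrist2.png

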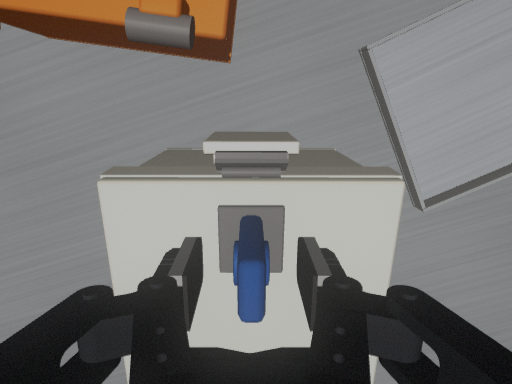

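The tab sits centred between the pads, with its boss at (251,263), and there is no contact. Now I close.

Emit:
send_rows(
  twist=[
    [0,0,0],
    [0,0,0],
    [0,0,0],
    [0,0,0],
    [0,0,0],
    [0,0,0],
    [0,0,0],
    [0,0,0],
  ],
  slide=[
    [0,0,0.002],
    [0,0,0.002],
    [0,0,0.002],
    [0,0,0.002],
    [0,0,0.002],
    [0,0,0.002],
    [0,0,0.002],
    [0,0,0.002],
  ],
  grip=[-0.3,-0.6,-1,-1,-1,-1,-1,-1],
  grip_force=40,
)

```text
t: 4.25
tcp_pos: [560.0, 244.8, 120.1]
tcp_rot: [-2.531, -1.858, -0.0]
contact_force: [1.0, 0.6, 3.6]
opening: 13.2
```

```bash
python3 - <<'E'
from h import *
from cell import manip,optics
for i in range(2):
    d=optics.get_image("wrist");im=d["color"][:,:,::-1];cv2.imwrite(f"pics/wrist3.png",im)
    go(manip.sense(),[559,244,120],72.5)
E
```

```text
t 4.3 tcp [559.9 244.8 120.1] open 13.1 F [0.9 1.9 4.5]
slide mm [-1.  -0.7  0.1] twist [-0.09 -0.09  0.06]
t 4.35 tcp [560.  244.8 120.1] open 13.6 F [0.4 1.7 4.2]
slide mm [-1.1 -0.7  0.1] twist [-0.09 -0.09  0.06]
```

View pics/wrist3.png

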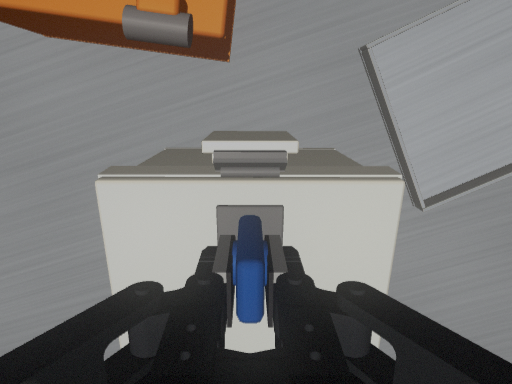

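Gripped on the boss: opening 13.4 against a nominal 14 mm. Now a 10 mm tug.

Emit:
send_rows(
  twist=[
    [0,0,0],
    [0,0,0],
    [0,0,0],
    [0,0,0],
    [0,0,0],
    [0,0,0],
    [0,0,0],
    [0,0,0],
  ],
  slide=[
    [0,0,-0.002],
    [0,0,-0.004],
    [0,0,-0.006],
    [0,0,-0.008],
    [0,0,-0.01],
    [0,0,-0.01],
    [0,0,-0.01],
    [0,0,-0.01],
  ],
  grip=[-1,-1,-1,-1,-1,-1,-1,-1],
)

```text
t: 5.15
tcp_pos: [560.8, 244.4, 129.1]
tcp_rot: [-2.532, -1.858, -0.003]
contact_force: [7.7, 3.0, -5.2]
opening: 13.1
```

```bash
python3 - <<'E'
from h import *
from cell import manip,optics
for n in ("wrist","side","side"):
    d=optics.get_image(n);im=d["color"][:,:,::-1]
    if n=="side": im=cv2.resize(im[140:260,150:280],None,fx=4.6,fy=4.6,interpolation=cv2.INTER_CUBIC)
    cv2.imwrite(f"pics/{n}4.png",im)
    go(manip.sense(),[559,244,120],72.5)
E
```

```text
t 5.2 tcp [560.8 244.4 129. ] open 13.0 F [ 7.8  2.1 -4.9]
slide mm [-0.9 -1.6  9. ] twist [ 0.01 -0.11  0.04]
t 5.25 tcp [560.8 244.4 129.1] open 13.1 F [ 8.7  1.2 -4.8]
slide mm [-1.  -1.6  9.1] twist [ 0.01 -0.11  0.03]
t 5.3 tcp [560.8 244.4 129. ] open 13.0 F [ 7.3  2.  -4.2]
slide mm [-0.9 -1.6  9. ] twist [ 0.02 -0.11  0.04]
```

View pics/wrist4.png

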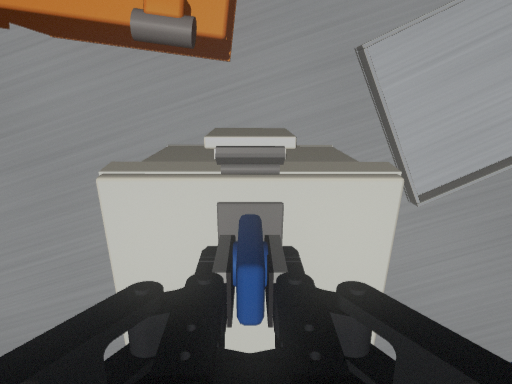

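View pics/side4.png

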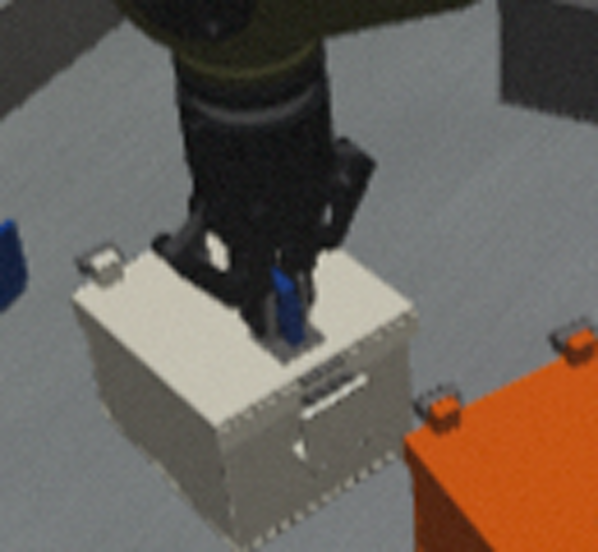

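The flap rose with the tab. It spans columns 100–400 just as before, though the camera is 9 mm higher, and only the fixed clip shrank (202–300 to 205–295). The flap is therefore uncaught, so I press it down by the tab, following the arc.

Emit:
send_rows(
  twist=[
    [0,0,0],
    [0,0,0],
    [0,0,0],
    [0,0,0],
    [0,0,0],
    [0,0,0],
    [0,0,0],
    [0,0,0],
    [0,0,0],
    [0,0,0],
  ],
  slide=[
    [0,-0.001,0.004],
    [0,-0.001,0.008],
    [0,-0.001,0.01],
    [0,-0.002,0.012],
    [0,-0.002,0.014],
    [0,-0.003,0.016],
    [0,-0.003,0.018],
    [0,-0.003,0.019],
    [0,-0.003,0.019],
    [0,-0.003,0.019],
  ],
  grip=[-1,-1,-1,-1,-1,-1,-1,-1,-1,-1],
)

```text
t: 6.3
tcp_pos: [558.9, 245.3, 112.0]
tcp_rot: [2.532, 1.859, 0.005]
contact_force: [-0.1, -1.5, 8.1]
opening: 13.1
```

```bash
python3 - <<'E'
from h import *
from cell import manip,optics
for n in ("wrist","side"):
    d=optics.get_image(n);im=d["color"][:,:,::-1]
    if n=="side": im=cv2.resize(im[140:260,150:280],None,fx=4.6,fy=4.6,interpolation=cv2.INTER_CUBIC)
    cv2.imwrite(f"pics/{n}5.png",im)
    go(manip.sense(),[559,244,110],72.5)
E
```

```text
t 6.35 tcp [558.9 245.3 111.9] open 13.4 F [ 1.  -1.   7.8]
slide mm [-1.2  0.5  1.9] twist [ 0.13 -0.13  0.05]
t 6.4 tcp [558.8 245.2 112. ] open 13.3 F [ 0.5 -2.   8.1]
slide mm [-1.1  0.5  2. ] twist [ 0.13 -0.13  0.06]
```

View pics/wrist5.png

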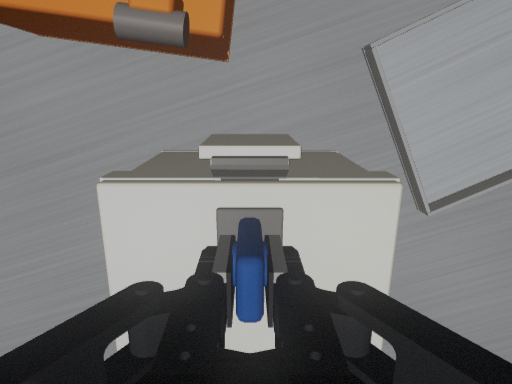

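There's 8 N of resistance and the tab is about 8 mm below its rest, so it is probably not home yet. I press a little more.

Emit:
send_rows(
  twist=[
    [0,0,0],
    [0,0,0],
    [0,0,0],
    [0,0,0],
    [0,0,0],
  ],
  slide=[
    [0,0,0.002],
    [0,0,0.003],
    [0,0,0.004],
    [0,0,0.004],
    [0,0,0.004],
  ],
  grip=[-1,-1,-1,-1,-1],
)

```text
t: 6.9
tcp_pos: [559.0, 245.3, 111.6]
tcp_rot: [2.531, 1.859, 0.004]
contact_force: [-6.4, -1.7, 17.8]
opening: 13.1
```

```bash
python3 - <<'E'
from h import *
from cell import manip
go(manip.sense(),[559,244,110],72.5)
E
```

```text
t 6.9 tcp [559.  245.3 111.6] open 13.1 F [-6.4 -1.7 17.8]
slide mm [-1.3  0.4  1.6] twist [ 0.13 -0.1   0.09]
```

It's on a hard stop: 18 N for only 0.4 mm more, at a height that matches home. Tugging again.

Emit:
send_rows(
  twist=[
    [0,0,0],
    [0,0,0],
    [0,0,0],
    [0,0,0],
    [0,0,0],
    [0,0,0],
    [0,0,0],
    [0,0,0],
    [0,0,0],
    [0,0,0],
  ],
  slide=[
    [0,0,0],
    [0,0,-0.002],
    [0,0,-0.004],
    [0,0,-0.006],
    [0,0,-0.008],
    [0,0,-0.01],
    [0,0,-0.011],
    [0,0,-0.011],
    [0,0,-0.011],
    [0,0,-0.011],
  ],
  grip=[-1,-1,-1,-1,-1,-1,-1,-1,-1,-1],
)

```text
t: 7.9
tcp_pos: [558.8, 245.1, 120.8]
tcp_rot: [2.532, 1.859, 0.003]
contact_force: [6.0, 1.0, -7.6]
opening: 13.3
```

```bash
python3 - <<'E'
from h import *
from cell import manip,optics
for n in ("wrist","side"):
    d=optics.get_image(n);im=d["color"][:,:,::-1]
    if n=="side": im=cv2.resize(im[140:260,150:280],None,fx=4.6,fy=4.6,interpolation=cv2.INTER_CUBIC)
    cv2.imwrite(f"pics/{n}6.png",im)
    go(manip.sense(),[559,244,110],72.5)
E
```

```text
t 7.95 tcp [558.8 245.1 120.7] open 13.2 F [ 7.2  1.1 -7.3]
slide mm [-1.   0.5 10.7] twist [ 0.1  -0.07  0.08]
t 8.0 tcp [558.8 245.1 120.8] open 13.1 F [ 6.5  2.1 -8.1]
slide mm [-1.   0.5 10.8] twist [ 0.1  -0.07  0.07]
```

View pics/wrist6.png

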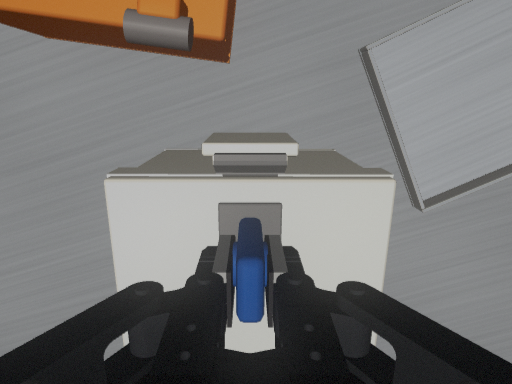

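View pics/side6.png

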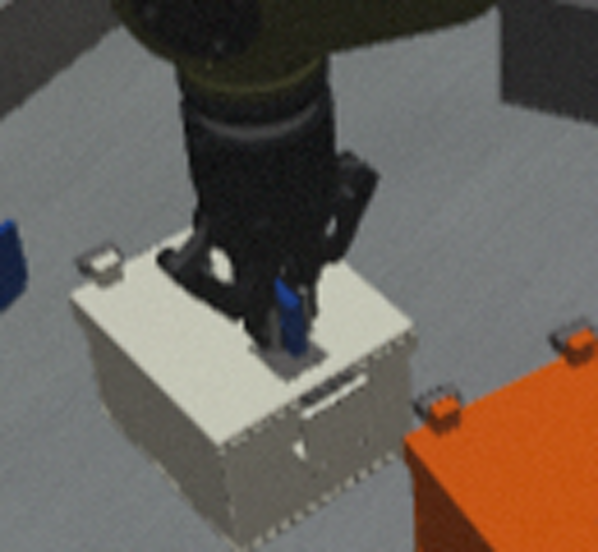

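This time the flap stayed down: it spans 108–394 now that the camera is higher, against 100–400. The pull is about 7.6–8 N, where the tab spring at 9 mm predicts about 8.3 N. I lower the tab and release.

Emit:
send_rows(
  twist=[
    [0,0,0],
    [0,0,0],
    [0,0,0],
    [0,0,0],
    [0,0,0],
    [0,0,0],
    [0,0,0],
    [0,0,0],
    [0,0,0],
    [0,0,0],
    [0,0,0],
    [0,0,0],
  ],
  slide=[
    [0,0,0],
    [0,0,0.003],
    [0,0,0.006],
    [0,0,0.009],
    [0,0,0.01],
    [0,0,0.01],
    [0,0,0.01],
    [0,0,0.01],
    [0,0,0.01],
    [0,0,0.01],
    [0,0,0.01],
    [0,0,0.01],
  ],
  grip=[-1,-1,-1,-1,-1,-1,-0.6,-0.3,0,0,0,0],
)

```text
t: 9.2
tcp_pos: [558.7, 245.1, 110.6]
tcp_rot: [2.532, 1.859, 0.003]
contact_force: [-0.3, -0.5, 0.8]
opening: 42.5
```

```bash
python3 - <<'E'
from h import *
from cell import manip
go(manip.sense(),[559,244,110],72.5)
E
```

```text
t 9.2 tcp [558.7 245.1 110.6] open 42.5 F [-0.3 -0.5  0.8]
slide mm [-0.9  0.6  0.6] twist [ 0.08 -0.06  0.07]
```

Emit:
send_rows(
  twist=[
    [0,0,0],
    [0,0,0],
    [0,0,0],
    [0,0,0],
    [0,0,0],
    [0,0,0],
    [0,0,0],
    [0,0,0],
  ],
  slide=[
    [0,0,-0.01],
    [0,0,-0.03],
    [0,0,-0.06],
    [0,0,-0.1],
    [0,0,-0.14],
    [0,0,-0.14],
    [0,0,-0.14],
    [0,0,-0.14],
  ],
  grip=[0,0,0,0,0,0,0,0],
)

```text
t: 10.0
tcp_pos: [557.8, 244.8, 249.5]
tcp_rot: [-2.532, -1.859, 0.0]
contact_force: [0.5, 0.7, -0.7]
opening: 43.0
```

```bash
python3 - <<'E'
from h import *
from cell import manip,optics
d=optics.get_image("wrist");np.savez("w7.npz",**d);cv2.imwrite("pics/w7.png",d["color"][:,:,::-1])
s=optics.get_image("side");cv2.imwrite("pics/s7.png",cv2.resize(s["color"][140:260,150:280,::-1],None,fx=4.6,fy=4.6,interpolation=cv2.INTER_CUBIC))
go(manip.sense(),[559,244,250],72.5)
def blob(d):
    m=cv2.inRange(cv2.cvtColor(d["color"],cv2.COLOR_RGB2HSV),(100,100,30),(130,255,255))
    k,l,st,ce=cv2.connectedComponentsWithStats(m);return st,ce
for dd,near in((dict(np.load("w1.npz")),(248,195)),(d,(248,195)),(dict(np.load("side0.npz")),(211,208)),(s,(211,211))):
    st,ce=blob(dd);i=1+np.argmin(np.hypot(*(ce[1:]-near).T));print(st[i],ce[i].round(1))
E
```

```text
t 10.1 tcp [557.6 244.7 248.5] open 43.0 F [-0.5  0.1  0.1]
slide mm [-0.2  1.6 -1.5] twist [-0.08  0.06  0.08]
[240 179  18  35 487] [248.5 195.6]
[242 174  18  32 466] [250.1 188.5]
[207 201   9  16  92] [211.2 208.2]
[208 203   8  16  89] [211.6 210.6]
```

View pics/w7.png

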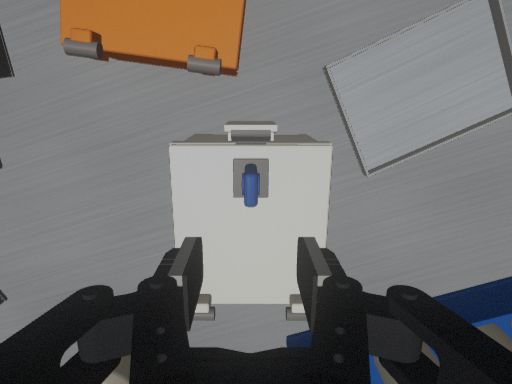

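View pics/s7.png

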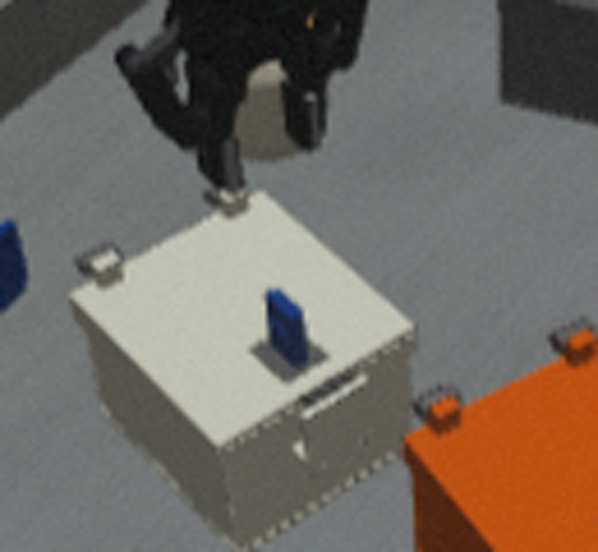

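The wrist view shows the flap lower than at the start: it spans 170–331, against 165–334. In the side view the tab sits 2.4 px lower, about 9 mm. The tab is down, and the gripper is clear with no contact force.

```bash
python3 -c "
from cell import manip
print(manip.job_done())"
```

```text
the job is handed in; nothing more can be done
None
```

The white caddy's flap started uncaught. It is now shut under the clip and held when I tugged it again. I handed the job in at about 10 s of the 38 s allowed.

- **First tug:** raising the tab about 9 mm brought the flap up with it, so I pressed it down by the tab. It came to a hard stop about 8.5 mm below its starting rest, against 9 mm expected, with about 18 N on it. That is more than the 8–12 N the snap should need.
- **Second tug:** the tab drew out about 9 mm against 7.5–8 N, close to the 8.3 N its spring should give. In the wrist view the flap stayed down. I held it for about 0.5 s.
- **Release:** I let the tab back down, opened the gripper and lifted it 140 mm clear.
- **Last check:** both cameras show the flap and tab lower than at the start. The tab dropped about 9 mm in the side view, and the contact force was near zero.

None of these checks failed or disagreed. I judged the flap's position from the pictures and forces, since its angle can't be read directly. I made no move at the grey, orange or turquoise caddies.

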